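# Set the portion crank of a bulk-food dispenser: close to the stop, then three turns open

### The job

The portion crank on top of the bulk-food dispenser has no scale, so set it by feel: take the red knob and wind the crank gently clockwise (seen from above) until it just comes up against its closed stop, never forcing it. From there wind it counterclockwise exactly three full turns, then let go and leave it standing there. Do not disturb the two cans and the jar beside the dispenser.

Things in the scene. Friction and masses are not known exactly. Their poses are not given: they have to be found in the camera images.
- dispenser: White metering housing, bolted down, 200 x 380 mm, 100 mm high, on a 220 x 400 mm foot. Origin on the table, straight under the crank's vertical axis; x, y along the sides, z up. The housing reaches from y = -100 to +280 mm. An empty clear hopper with a green lid, 142 mm in diameter, stands on it at y = +200 mm; its lid knob tops out 204 mm above the table.
- crank_axis (a point): Point on the crank's vertical axis, 141 mm above the table, on top of the arm's boss; axes as the dispenser's. Counterclockwise from above opens, clockwise closes, up to a hard stop in the shaft. Travel is five turns; at the start it is 0.2 to 0.8 turns open. Where the arm points at the stop differs each time and cannot be seen.
- knob_mid (a point): Middle of the red knob, on its own axis, 160 mm above the table, 55 mm out from the crank's axis; x points outward along the arm, z up. The knob is an upright cylinder, 26 mm in diameter, from 136 to 180 mm above the table, spinning freely on the end of an aluminium arm 22 mm wide whose top is 134 mm above the table.
- crank (a joint): Twist of the springy coupling between arm and shaft, rad: arm minus shaft angle, positive counterclockwise; 0 unloaded, and again when let go (the shaft stays put). Not a turn count. 4 N m/rad: 0.1 rad is 7 N along the knob's path. Plain turning takes 0.16 N m plus 0.03 per rad/s: 0.04 to 0.07 rad. Beyond 0.22 rad either way (16 N at the knob) the crank is being forced: a failure.
- piston_mid (a point): Metering piston inside the housing, out of sight on the crank's axis; rises only 1.2 mm per turn of the shaft as the crank opens, too little to count turns by its measured height.
- can_red: Loose full tin with a red label, 68 mm in diameter, 105 mm high, 0.4 kg; origin at the centre of its underside. Leave alone.
- can_blue: Loose full tin with a blue label, 68 mm in diameter, 105 mm high, 0.4 kg; origin at the centre of its underside. Leave alone.
- jar: Loose jar with a yellow cap, 72 mm in diameter, 100 mm high, 0.4 kg; origin at the centre of its underside. Leave alone.

How it is judged:
By the outcome, as a careful person would: the job done as asked, in the order asked, and still so for the second after the job is handed in, with the robot touching nothing.
It also fails if it takes over 69 s, if anything falls off the work surface, if the arm or the gripper's body presses on something with over 40 N, if the wrist force passes 120 N, or if a joint passes its speed limit or range.

### The arm

A 6-joint arm with a two-finger parallel gripper is mounted at the origin on the work surface. World frame = base frame: x ahead of the robot, y to its left, z up, the work surface at z = 0. Lengths are in mm, angles in rad, forces in N, time in s.
With the tool pointing down it reaches from about 275 to 875 mm from the base axis. Payload 12.5 kg.
Tool frame: the origin (TCP) lies at the very end of the fingers, on their centre line; the grasp point (between the pads) lies 19 mm behind it (manip.grip_depth is the distance from the TCP to the grasp point, in mm); z points along the fingers, y is the direction in which the jaws open and shut (so a half turn about z gives the same grasp; the last joint's range is limited). The gripper opens to 85 mm and grips with 20 to 120 N. Pads are 22 mm wide; open, the fingers measure 114 mm over their backs; the gripper's body (76 mm by 85 mm) begins 54 mm behind the grasp point. The pads swing forward as they close: fully open they stand 13 mm farther back than shut.
Start: joints at [-1.319, 0.351, 1.652, -0, 1.139, -0.085], TCP at [181.776, -519.078, 231.29] pointing down, gripper open.
Joint ranges: [-2.75, 2.75], [-0.79, 2.1], [0.01, 2.65], [-1.57, 4.71], [0.07, 3.14], [-2.87, 2.87]. Speed limits (rad/s): [2.22, 2.22, 2.79, 3.14, 3.14, 3.14].

### API

Orientations are given as a unit quaternion [w, x, y, z].
In Python, from bench import manip gives the robot as it stands. The module is installed in compiled form; this text tells all that it offers.
- The arm moves only by the tool send_rows, never from a script. Its argument "targets" is a list of rows, each a list of 7 numbers: the shift along the tool's x, y, z in mm, then the turn, a rotation vector about the tool's x, y, z in degrees, then the opening in per cent of the stroke, from 0 (shut) to 100 (fully open). In form: [[tx, ty, tz, wx, wy, wz, gripper], ...]. A call has exactly 8 rows; each row is the pose to reach, as a shift and turn from the pose commanded when the call began, along the tool's axes at that moment; what a row does not reach only later rows make up. A row lasts 1/8 s, in which the tool goes at most 62.5 mm and 10.7 degrees, less where a joint would pass 70% of its speed; a pose out of reach is approached as far as the arm can. A call with a gripper value outside its range is refused whole. The fingers move at their own pace and stop on an object; "grip_force" is the grip in N (left out, the last holds). Time passes only in rows, so rows that repeat a pose let the fingers close, or fill a call up. It gives the time, the measured TCP pose, the force and the opening at its end, in the units of the state.
- manip.get_state(): the state, without advancing time (a new reading comes with each control period).
- manip.grab_frame(name): name is "scene" or "side" or "wrist"; returns (picture, depth): 480x640x3 uint8, red, green, blue; 480x640 float32, mm along the optical axis (not along the pixel's ray), 0 where there is no reading.
- manip.camera_info(name): a dict with "vertical_fov" (degrees; the focal length in pixels is half the picture's height over the tangent of half this angle, whatever the lens; pixels are square), "cx", "cy" (the principal point, pixels), "R" (3x3) and "t" (3): a world point X has camera coordinates R X + t. Camera axes: x right, y down, z forward; pixel columns grow to the right and rows downward; lengths in mm; the calibration is good to about 2 mm. A picture is of the moment at which its call begins: read the wrist's pose just before it. camera_info takes no time and is no camera call; for the wrist camera it gives the pose at the moment of the call.
- manip.job_done(): hands the job in, once; it reports no verdict.
The state is a dict: "clock": time; "q": joint angles; "joint_vel": joint speeds; "tau": joint torques, N m; "position": TCP position; "tool_rot": TCP orientation; "force": force on the tool from outside, world axes, zero at the start; "ft_torque": the same for the moment, N m; "grip_width": opening from 0.0 (shut) to 1.0 (fully open).
Only numpy, scipy, OpenCV 4.12 (cv2) and the standard library are available. Lean on these libraries where they do the work, as an engineer would, in place of code of your own. Each camera call takes 0.05 s, during which the arm holds its last target. There are 200 camera calls.

## Working session

There is one attempt and no reset: what is moved stays moved. The work goes in short steps, Python scripts to look and compute and a tool call to move; the robot and the scene stay as the last step left them, time stands still between calls to the robot, and variables do not carry over. Pictures are saved under pics/ and viewed, about 8 in all and at most 12, crops included, and the job is handed in when it is done.

Besides the shell and the picture viewer there is one more tool, called after "Call:" by a JSON object that holds its "name" and its "arguments", one argument or row to a line. send_rows: Moves the arm, as the interface text tells. Its arguments: {"type":"object","properties":{"targets":{"type":"array"},"grip_force":{"type":"number"}},"required":["targets"]}

```bash
mkdir -p pics
python3 - <<'E'
from bench import manip
import cv2,numpy as np
print(manip.get_state())
for n in ("scene","side"):
    im,d=manip.grab_frame(n); cv2.imwrite(f"pics/{n}1.png",im[:,:,::-1]); np.save(f"pics/{n}1.npy",d)
    np.save(f"pics/{n}1im.npy",im)
    print(n,manip.camera_info(n))
E
```

```text
{'clock': 0.0, 'q': array([-1.31858141e+00,  3.51269196e-01,  1.65244661e+00,  1.78500813e-05,
        1.13914006e+00, -8.46111620e-02]), 'joint_vel': array([-1.96854346e-04,  4.68499497e-05, -1.98858200e-03, -3.20297907e-04,
        8.45910152e-04,  1.26257739e-03]), 'tau': array([-1.34020389e-03, -5.06095505e+01, -2.91399014e+01, -1.23070909e-04,
        4.57238624e-03,  2.15702391e-05]), 'position': array([ 181.70532894, -518.7439635 ,  230.73182397]), 'tool_rot': array([-6.30070932e-04,  9.85852441e-01,  1.67614335e-01, -4.47925171e-05]), 'force': array([ 1.1658657 ,  0.55447333, -0.02942546]), 'ft_torque': array([-0.04214359, -0.0091503 ,  0.07854972]), 'grip_width': 1.0005570272474422}
scene {'vertical_fov': 56.65532570106412, 'cx': 322.92410931486046, 'cy': 244.88251816407845, 'R': array([[ 0.28617456,  0.95814885, -0.00740992],
       [ 0.78910003, -0.24005668, -0.56541483],
       [-0.54353037,  0.15596018, -0.8247734 ]]), 't': array([-100.32369168, -397.29696463, 1182.21678559])}
side {'vertical_fov': 50.54714751784445, 'cx': 323.0800659968487, 'cy': 243.57609198613812, 'R': array([[ 0.92031152, -0.39111134,  0.00765716],
       [-0.2900136 , -0.6952964 , -0.65761313],
       [ 0.26252395,  0.60298826, -0.75331689]]), 't': array([-560.49595408,  244.17139268,  915.31811871])}
```

View pics/scene1.png

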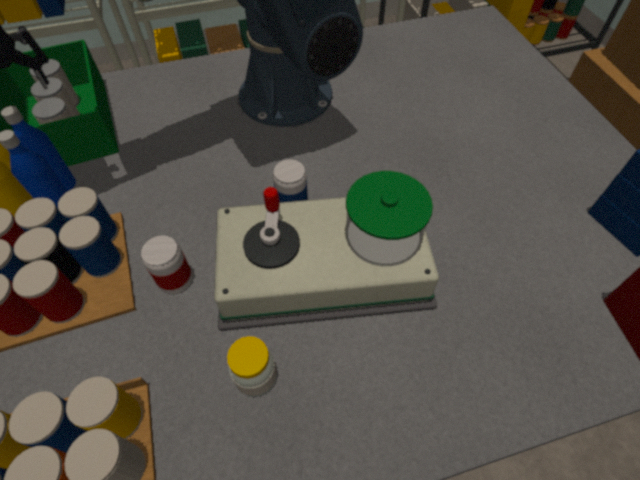

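View pics/side1.png

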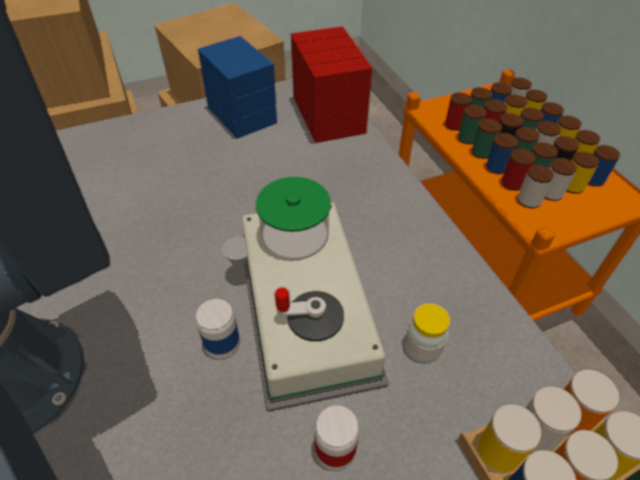

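The scene view shows the red knob at about (271,195), the boss at (269,235) and the hopper to the right. The side view shows the knob at (283,298) and the boss at (316,307). The cans and jar stand around the near end of the housing.

```bash
cat > h.py <<'E'
import numpy as np, cv2
def ray(ci,u,v,z):
    "world point at height z on pixel ray"
    f=240/np.tan(np.radians(ci['vertical_fov']/2)); R=np.array(ci['R']);t=np.array(ci['t'])
    c=-R.T@t; d=R.T@np.array([(u-ci['cx'])/f,(v-ci['cy'])/f,1]); return c+d*(z-c[2])/d[2]
def cloud(ci,D):
    f=240/np.tan(np.radians(ci['vertical_fov']/2)); v,u=np.mgrid[:480,:640]
    P=np.stack([(u-ci['cx'])/f*D,(v-ci['cy'])/f*D,D],-1)
    return (P-np.array(ci['t']))@np.array(ci['R'])
E
python3 - <<'E'
from bench import manip
from h import *
np.set_printoptions(precision=1,suppress=True)
for n,pts in (("scene",{'boss':(269,234,141),'hubdisc':(271,243,102),'lidknob':(390,199,204),'blue':(290,172,105),'red':(161,250,105),'jar':(249,355,100)}),("side",{'boss':(316,306,141),'lidknob':(293,200,204),'blue':(215,315,105),'red':(337,424,105),'jar':(431,319,100)})):
    ci=manip.camera_info(n); im=np.load(f"pics/{n}1im.npy").astype(int); P=cloud(ci,np.load(f"pics/{n}1.npy"))
    for k,(u,v,z) in pts.items(): print(n,k,ray(ci,u,v,z))
    m=(im[...,0]>110)&(im[...,1]<60)&(im[...,2]<60)&(P[...,2]>125)&(P[...,2]<190)&(abs(P[...,0]-500)<150)
    Q=P[m]; v,u=np.nonzero(m); print('knob',len(Q),np.median(Q,0),Q.min(0),Q.max(0),u.mean(),v.mean(),ray(ci,u.mean(),v.mean(),163))
    m=(P[...,2]>93)&(P[...,2]<107)&(P[...,0]>350)&(P[...,0]<700)&(im.min(-1)>120)
    Q=P[m][:,:2].astype(np.float32); print('top',cv2.minAreaRect(Q))
E
```

```text
scene boss [ 535.8 -149.2  141. ]
scene hubdisc [ 527.3 -148.   102. ]
scene lidknob [571.2  47.4 204. ]
scene blue [373.4 -74.  105. ]
scene red [ 488.  -335.6  105. ]
scene jar [ 717.8 -225.8  100. ]
knob 104 [ 478.9 -130.5  180.9] [ 468.3 -140.9  178.7] [ 488.5 -119.6  183.6] 269.8942307692308 191.51923076923077 [ 463.2 -128.8  163. ]
top ((486.8186950683594, -115.64273071289062), (499.13104248046875, 290.6016540527344), 79.5838851928711)
side boss [ 529.4 -154.1  141. ]
side lidknob [563.6  38.1 204. ]
side blue [369.4 -80.9 105. ]
side red [ 486.7 -338.9  105. ]
side jar [ 714.9 -231.1  100. ]
knob 202 [ 476.  -139.9  178.2] [ 466.2 -144.8  143.2] [ 487.1 -122.7  182.8] 281.94554455445547 297.34158415841586 [ 478.5 -130.3  163. ]
top ((488.28643798828125, -115.84515380859375), (508.6844787597656, 295.2104797363281), 79.45552825927734)
```

Call:
{"name": "send_rows", "arguments": {
  "targets": [
    [25,-17,-10,0,0,2,100],
    [75,-50,-20,0,0,5,100],
    [130,-86,-30,0,0,8,100],
    [190,-125,-30,0,0,11,100],
    [250,-165,-30,0,0,14,100],
    [310,-204,-30,0,0,17,100],
    [365,-240,-30,0,0,19.3,100],
    [407.6,-268.4,-30,0,0,19.3,100]
  ]
}}

```text
clock: 1.1
position: [464.4, -148.0, 261.3]
tool_rot: [0.0, 1.0, -0.0, -0.0]
force: [-0.4, -0.7, -0.5]
grip_width: 1.002
```

Call:
{"name": "send_rows", "arguments": {
  "targets": [
    [0,0,0,0,0,0,80],
    [0,0,0,0,0,0,70],
    [0,0,0,0,0,0,70],
    [0,0,0,0,0,0,70],
    [0,0,0,0,0,0,70],
    [0,0,0,0,0,0,70],
    [0,0,0,0,0,0,70],
    [0,0,0,0,0,0,70]
  ]
}}

```text
clock: 2.1
position: [463.5, -149.9, 261.3]
tool_rot: [0.0, 1.0, -0.0, 0.0]
force: [-0.0, -0.4, -0.4]
grip_width: 0.704
```

Run:
```python
from bench import manip
from h import *
np.set_printoptions(precision=2,suppress=True)
s=manip.get_state(); print({k:s[k] for k in('clock','q','position','tool_rot','force','ft_torque','grip_width')})
ci=manip.camera_info("wrist"); im,d=manip.grab_frame("wrist"); cv2.imwrite("pics/w1.png",im[:,:,::-1]); np.save("pics/w1.npy",d);np.save("pics/w1im.npy",im)
import pickle; pickle.dump(ci,open("pics/w1.pkl","wb")); print(ci)
P=cloud(ci,d); i=im.astype(int)
m=(i[...,0]>90)&(i[...,1]<60)&(i[...,2]<60)&(P[...,2]>165)&(P[...,2]<190)
Q=P[m]; print(len(Q)); 
if len(Q): print(np.median(Q,0),Q.min(0),Q.max(0))
```

```text
{'clock': 2.1, 'q': array([-0.41,  0.2 ,  1.77,  0.  ,  1.17,  1.16]), 'position': array([ 463.49, -149.88,  261.29]), 'tool_rot': array([ 0.,  1., -0.,  0.]), 'force': array([-0.03, -0.39, -0.43]), 'ft_torque': array([ 0.07, -0.01,  0.01]), 'grip_width': 0.703668113655777}
{'vertical_fov': 69.8515278952271, 'cx': 317.78371840894107, 'cy': 241.4981587647733, 'R': array([[ 0.  , -1.  ,  0.  ],
       [-0.96, -0.  ,  0.27],
       [-0.27, -0.  , -0.96]]), 't': array([-151.35,  403.35,  533.4 ])}
1084
[ 481.33 -132.21  179.28] [ 466.72 -144.7   165.11] [ 492.05 -119.68  181.58]
```

View pics/w1.png

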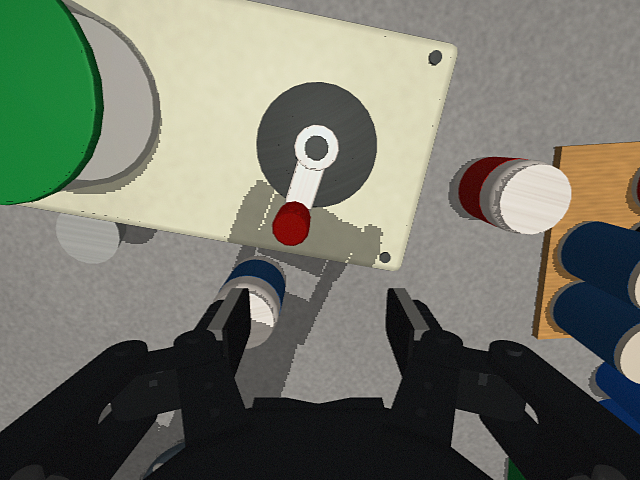

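The wrist view shows the boss at (317,147), the knob top at (291,222), and nothing between the fingers and the knob.

Run:
```python
from h import *; import pickle
np.set_printoptions(precision=2,suppress=True)
ci=pickle.load(open("pics/w1.pkl","rb")); d=np.load("pics/w1.npy"); i=np.load("pics/w1im.npy").astype(int); P=cloud(ci,d)
m=(i[...,0]>60)&(i[...,1]<60)&(i[...,2]<60)&(P[...,2]>176)&(P[...,2]<190)&(np.hypot(P[...,0]-479,P[...,1]+131)<25)
print('knob',cv2.minEnclosingCircle(P[m][:,:2].astype(np.float32)),P[m].mean(0))
b=(P[...,2]>137)&(P[...,2]<146)&(np.hypot(P[...,0]-532,P[...,1]+150)<25)
print('boss',cv2.minEnclosingCircle(P[b][:,:2].astype(np.float32)),P[b].mean(0),b.sum())
dk=(i.max(-1)<95)&(P[...,2]>96)&(P[...,2]<112)&(np.hypot(P[...,0]-532,P[...,1]+150)<60)
print('disc',cv2.minEnclosingCircle(P[dk][:,:2].astype(np.float32)))
print('bossray',ray(ci,317,147,141))
```

```text
knob ((479.26019287109375, -132.18692016601562), 12.715198516845703) [ 479.93 -132.11  179.18]
boss ((531.0830078125, -149.340576171875), 16.264633178710938) [ 531.44 -149.23  139.39] 700
disc ((530.1928100585938, -149.9825439453125), 50.786415100097656)
bossray [ 531.59 -150.08  141.  ]
```

Call:
{"name": "send_rows", "arguments": {
  "targets": [
    [8,-9,0,0,0,0,70],
    [16,-17.8,10,0,0,0,70],
    [16,-17.8,40,0,0,0,70],
    [16,-17.8,70,0,0,0,70],
    [16,-17.8,95,0,0,0,70],
    [16,-17.8,112,0,0,0,65],
    [16,-17.8,119,0,0,0,60],
    [16,-17.8,119,0,0,0,55]
  ],
  "grip_force": 50
}}

```text
clock: 3.15
position: [479.6, -131.7, 142.0]
tool_rot: [-0.0, 1.0, 0.0, -0.0]
force: [-0.2, 0.3, -0.1]
grip_width: 0.549
```

Call:
{"name": "send_rows", "arguments": {
  "targets": [
    [0,0,0,0,0,0,45],
    [0,0,0,0,0,0,38],
    [0,0,0,0,0,0,30],
    [0,0,0,0,0,0,22],
    [0,0,0,0,0,0,15],
    [0,0,0,0,0,0,10],
    [0,0,0,0,0,0,10],
    [0,0,0,0,0,0,10]
  ]
}}

```text
clock: 4.15
position: [479.6, -132.0, 142.7]
tool_rot: [-0.0, 1.0, -0.0, 0.0]
force: [-1.9, 0.7, 5.8]
grip_width: 0.286
```

Run:
```python
from bench import manip
from h import *
np.set_printoptions(precision=2,suppress=True)
s=manip.get_state(); print({k:s[k] for k in('clock','q','position','tool_rot','force','ft_torque','grip_width')})
im,d=manip.grab_frame("wrist"); cv2.imwrite("pics/w2.png",im[:,:,::-1])
# circle plan
c=np.array([531.2,-149.6]); r=55; a0=161.4
p0=c+r*np.array([np.cos(np.radians(a0)),np.sin(np.radians(a0))])
for a in range(0,65,8):
    t=np.radians(a0-a); p=c+r*np.array([np.cos(t),np.sin(t)])-p0; print(a,p[0],-p[1])
```

```text
{'clock': 4.15, 'q': array([-0.36,  0.37,  1.87,  0.  ,  0.9 ,  1.21]), 'position': array([ 479.58, -132.03,  142.68]), 'tool_rot': array([-0.,  1., -0.,  0.]), 'force': array([-1.91,  0.71,  5.75]), 'ft_torque': array([ 0.31,  0.28, -0.04]), 'grip_width': 0.28583411422684735}
0 0.0 -0.0
8 2.94877952436201 -7.083987819738496
16 6.854762281132935 -13.688643966526712
24 11.64192275894186 -19.685416321152502
32 17.217084324402492 -24.957584530960446
40 23.471732799295523 -29.402531838749155
48 30.28412856561431 -32.93374240122512
56 37.52167608875277 -35.48248522148221
64 45.04350473876127 -36.99915191967612
```

View pics/w2.png

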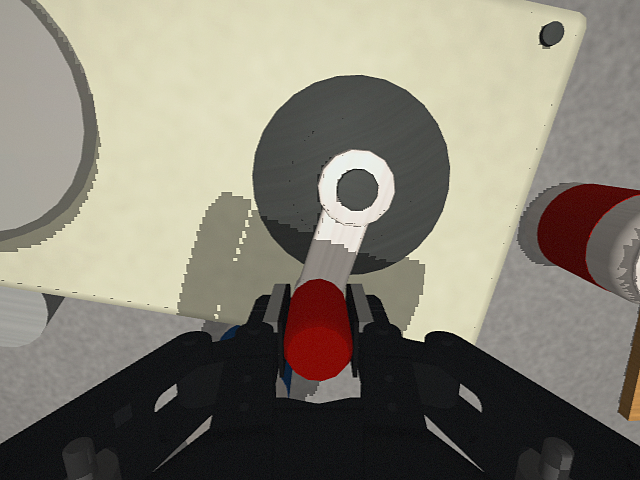

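The knob, at (320,330), is held squarely between the pads.

```bash
cat > arc.py <<'E'
import numpy as np,sys
def arc(a0,das,r=55):
    p=lambda a:np.array([r*np.cos(np.radians(a)),-r*np.sin(np.radians(a))])
    return [list(map(float,np.round(p(a0+d)-p(a0),1))) for d in das]
E
python3 - <<'E'
from arc import *
print(arc(161.4,[-3,-8,-13,-18,-23,-28,-31,-32]))
print(arc(129.4,[-4,-9,-14,-19,-24,-27,-28,-28]))
E
```

```text
[[1.0, -2.7], [2.9, -7.1], [5.3, -11.3], [8.0, -15.2], [11.0, -19.0], [14.3, -22.4], [16.5, -24.3], [17.2, -25.0]]
[[3.0, -2.3], [7.1, -4.9], [11.3, -7.2], [15.7, -9.1], [20.3, -10.5], [23.1, -11.2], [24.0, -11.4], [24.0, -11.4]]
```

Call:
{"name": "send_rows", "arguments": {
  "targets": [
    [1.0,-2.7,0,0,0,0,10],
    [2.9,-7.1,0,0,0,0,10],
    [5.3,-11.3,0,0,0,0,10],
    [8.0,-15.2,0,0,0,0,10],
    [11.0,-19.0,0,0,0,0,10],
    [14.3,-22.4,0,0,0,0,10],
    [16.5,-24.3,0,0,0,0,10],
    [17.2,-25.0,0,0,0,0,10]
  ]
}}

```text
clock: 5.2
position: [496.3, -106.9, 142.7]
tool_rot: [-0.0, 1.0, 0.0, -0.001]
force: [-6.2, 1.5, 8.9]
grip_width: 0.288
```

```bash
cat > st.py <<'E'
from bench import manip
import numpy as np
np.set_printoptions(precision=2,suppress=True)
s=manip.get_state(); p=s['position'][:2]-np.array([531.2,-149.6]); r=np.hypot(*p); u=p/r
F=s['force'][:2]
print(s['clock'],s['position'],s['force'],s['ft_torque'],'grip',round(s['grip_width'],3),'r',r.round(2),'ang',np.degrees(np.arctan2(p[1],p[0])).round(2),'Frad',(F@u).round(2),'Ftan_ccw',(F@[-u[1],u[0]]).round(2))
E
python3 st.py
```

```text
5.2 [ 496.31 -106.88  142.69] [-6.16  1.5   8.88] [0.13 0.88 0.01] grip 0.288 r 55.16 ang 129.23 Frad 5.06 Ftan_ccw 3.83
```

Call:
{"name": "send_rows", "arguments": {
  "targets": [
    [3.0,-2.3,0,0,0,0,10],
    [7.1,-4.9,0,0,0,0,10],
    [11.3,-7.2,0,0,0,0,10],
    [15.7,-9.1,0,0,0,0,10],
    [20.3,-10.5,0,0,0,0,10],
    [23.1,-11.2,0,0,0,0,10],
    [24.0,-11.4,0,0,0,0,10],
    [24.0,-11.4,0,0,0,0,10]
  ]
}}

```text
clock: 6.2
position: [520.4, -94.9, 142.7]
tool_rot: [-0.001, 1.0, -0.0, -0.0]
force: [-4.7, 6.5, 8.9]
grip_width: 0.287
```

```bash
python3 st.py
python3 - <<'E'
from arc import *
a=101.4
while a>-200:
    print(round(a-7,1), arc(a,[-3.5,-7]),end=' ; '); a-=7
E
```

```text
6.2 [520.44 -94.95 142.74] [-4.72  6.49  8.93] [ 0.93  0.78 -0.01] grip 0.287 r 55.7 ang 101.14 Frad 7.28 Ftan_ccw 3.38
94.4 [[3.3, -0.6], [6.7, -0.9]] ; 87.4 [[3.4, -0.2], [6.7, -0.1]] ; 80.4 [[3.3, 0.3], [6.7, 0.7]] ; 73.4 [[3.3, 0.7], [6.5, 1.5]] ; 66.4 [[3.2, 1.1], [6.3, 2.3]] ; 59.4 [[3.0, 1.4], [6.0, 3.1]] ; 52.4 [[2.8, 1.8], [5.6, 3.8]] ; 45.4 [[2.6, 2.1], [5.1, 4.4]] ; 38.4 [[2.3, 2.4], [4.5, 5.0]] ; 31.4 [[2.0, 2.7], [3.8, 5.5]] ; 24.4 [[1.7, 2.9], [3.1, 5.9]] ; 17.4 [[1.3, 3.1], [2.4, 6.3]] ; 10.4 [[0.9, 3.2], [1.6, 6.5]] ; 3.4 [[0.5, 3.3], [0.8, 6.7]] ; -3.6 [[0.1, 3.4], [-0.0, 6.7]] ; -10.6 [[-0.3, 3.3], [-0.8, 6.7]] ; -17.6 [[-0.7, 3.3], [-1.6, 6.5]] ; -24.6 [[-1.1, 3.2], [-2.4, 6.3]] ; -31.6 [[-1.5, 3.0], [-3.2, 5.9]] ; -38.6 [[-1.8, 2.8], [-3.9, 5.5]] ; -45.6 [[-2.2, 2.6], [-4.5, 5.0]] ; -52.6 [[-2.5, 2.3], [-5.1, 4.4]] ; -59.6 [[-2.7, 2.0], [-5.6, 3.7]] ; -66.6 [[-2.9, 1.6], [-6.0, 3.0]] ; -73.6 [[-3.1, 1.2], [-6.3, 2.3]] ; -80.6 [[-3.3, 0.8], [-6.5, 1.5]] ; -87.6 [[-3.3, 0.4], [-6.7, 0.7]] ; -94.6 [[-3.4, 0.0], [-6.7, -0.1]] ; -101.6 [[-3.3, -0.4], [-6.6, -0.9]] ; -108.6 [[-3.3, -0.8], [-6.5, -1.7]] ; -115.6 [[-3.1, -1.2], [-6.2, -2.5]] ; -122.6 [[-3.0, -1.5], [-5.9, -3.3]] ; -129.6 [[-2.8, -1.9], [-5.4, -4.0]] ; -136.6 [[-2.5, -2.2], [-4.9, -4.6]] ; -143.6 [[-2.2, -2.5], [-4.3, -5.2]] ; -150.6 [[-1.9, -2.8], [-3.6, -5.6]] ; -157.6 [[-1.6, -3.0], [-2.9, -6.0]] ; -164.6 [[-1.2, -3.1], [-2.2, -6.4]] ; -171.6 [[-0.8, -3.3], [-1.4, -6.6]] ; -178.6 [[-0.4, -3.3], [-0.6, -6.7]] ; -185.6 [[0.0, -3.4], [0.2, -6.7]] ; -192.6 [[0.4, -3.3], [1.1, -6.6]] ; -199.6 [[0.8, -3.3], [1.9, -6.5]] ; -206.6 [[1.2, -3.1], [2.6, -6.2]] ;
```

Call:
{"name": "send_rows", "arguments": {
  "targets": [
    [1.1,-0.3,0,0,0,0,10],
    [2.3,-0.6,0,0,0,0,10],
    [3.5,-0.9,0,0,0,0,10],
    [4.7,-1.2,0,0,0,0,10],
    [5.8,-1.5,0,0,0,0,10],
    [7.0,-1.7,0,0,0,0,10],
    [7.0,-1.7,0,0,0,0,10],
    [7.0,-1.7,0,0,0,0,10]
  ]
}}

```text
clock: 7.2
position: [527.6, -93.7, 142.7]
tool_rot: [-0.0, 1.0, -0.0, -0.0]
force: [-2.9, 3.6, 6.8]
grip_width: 0.286
```

Call:
{"name": "send_rows", "arguments": {
  "targets": [
    [1.1,-0.1,0,0,0,0,10],
    [2.2,-0.2,0,0,0,0,10],
    [3.4,-0.2,0,0,0,0,10],
    [4.5,-0.2,0,0,0,0,10],
    [5.6,-0.1,0,0,0,0,10],
    [6.7,-0.1,0,0,0,0,10],
    [6.7,-0.1,0,0,0,0,10],
    [6.7,-0.1,0,0,0,0,10]
  ]
}}

```text
clock: 8.2
position: [534.4, -93.6, 142.8]
tool_rot: [-0.0, 1.0, -0.0, -0.0]
force: [-2.6, 3.6, 6.7]
grip_width: 0.286
```

Call:
{"name": "send_rows", "arguments": {
  "targets": [
    [1.1,0,0,0,0,0,10],
    [2.2,0.1,0,0,0,0,10],
    [3.3,0.3,0,0,0,0,10],
    [4.5,0.4,0,0,0,0,10],
    [5.6,0.6,0,0,0,0,10],
    [6.7,0.7,0,0,0,0,10],
    [6.7,0.7,0,0,0,0,10],
    [6.7,0.7,0,0,0,0,10]
  ]
}}

```text
clock: 9.2
position: [541.1, -94.2, 142.7]
tool_rot: [-0.0, 1.0, -0.0, 0.0]
force: [-2.8, 3.3, 7.7]
grip_width: 0.29
```

Call:
{"name": "send_rows", "arguments": {
  "targets": [
    [1.1,0.1,0,0,0,0,10],
    [2.2,0.4,0,0,0,0,10],
    [3.3,0.7,0,0,0,0,10],
    [4.4,0.9,0,0,0,0,10],
    [5.4,1.2,0,0,0,0,10],
    [6.5,1.5,0,0,0,0,10],
    [6.5,1.5,0,0,0,0,10],
    [6.5,1.5,0,0,0,0,10]
  ]
}}

```text
clock: 10.2
position: [547.7, -95.7, 142.8]
tool_rot: [-0.0, 1.0, -0.0, 0.0]
force: [-1.9, 3.3, 6.2]
grip_width: 0.288
```

Call:
{"name": "send_rows", "arguments": {
  "targets": [
    [1.1,0.3,0,0,0,0,10],
    [2.1,0.7,0,0,0,0,10],
    [3.2,1.1,0,0,0,0,10],
    [4.2,1.5,0,0,0,0,10],
    [5.3,1.9,0,0,0,0,10],
    [6.3,2.3,0,0,0,0,10],
    [6.3,2.3,0,0,0,0,10],
    [6.3,2.3,0,0,0,0,10]
  ]
}}

```text
clock: 11.2
position: [554.1, -98.0, 142.8]
tool_rot: [-0.0, 1.0, -0.0, 0.0]
force: [-2.2, 3.3, 6.7]
grip_width: 0.292
```

Call:
{"name": "send_rows", "arguments": {
  "targets": [
    [1.0,0.5,0,0,0,0,10],
    [2.0,0.9,0,0,0,0,10],
    [3.0,1.4,0,0,0,0,10],
    [4.0,2.0,0,0,0,0,10],
    [5.0,2.5,0,0,0,0,10],
    [6.0,3.1,0,0,0,0,10],
    [6.0,3.1,0,0,0,0,10],
    [6.0,3.1,0,0,0,0,10]
  ]
}}

```text
clock: 12.2
position: [560.1, -101.1, 142.8]
tool_rot: [-0.0, 1.0, -0.0, 0.0]
force: [-0.2, 4.4, 6.4]
grip_width: 0.288
```

Call:
{"name": "send_rows", "arguments": {
  "targets": [
    [0.9,0.6,0,0,0,0,10],
    [1.9,1.2,0,0,0,0,10],
    [2.8,1.8,0,0,0,0,10],
    [3.7,2.5,0,0,0,0,10],
    [4.7,3.1,0,0,0,0,10],
    [5.6,3.8,0,0,0,0,10],
    [5.6,3.8,0,0,0,0,10],
    [5.6,3.8,0,0,0,0,10]
  ]
}}

```text
clock: 13.2
position: [565.8, -104.9, 142.8]
tool_rot: [-0.0, 1.0, -0.0, 0.0]
force: [-0.9, 3.5, 5.6]
grip_width: 0.29
```

Call:
{"name": "send_rows", "arguments": {
  "targets": [
    [0.9,0.7,0,0,0,0,10],
    [1.7,1.4,0,0,0,0,10],
    [2.6,2.1,0,0,0,0,10],
    [3.4,2.9,0,0,0,0,10],
    [4.3,3.6,0,0,0,0,10],
    [5.1,4.4,0,0,0,0,10],
    [5.1,4.4,0,0,0,0,10],
    [5.1,4.4,0,0,0,0,10]
  ]
}}

```text
clock: 14.2
position: [570.9, -109.4, 142.8]
tool_rot: [-0.0, 1.0, -0.0, 0.0]
force: [-0.7, 3.8, 5.5]
grip_width: 0.288
```

Call:
{"name": "send_rows", "arguments": {
  "targets": [
    [0.8,0.8,0,0,0,0,10],
    [1.5,1.6,0,0,0,0,10],
    [2.3,2.4,0,0,0,0,10],
    [3.0,3.3,0,0,0,0,10],
    [3.8,4.1,0,0,0,0,10],
    [4.5,5.0,0,0,0,0,10],
    [4.5,5.0,0,0,0,0,10],
    [4.5,5.0,0,0,0,0,10]
  ]
}}

```text
clock: 15.2
position: [575.4, -114.4, 142.8]
tool_rot: [-0.0, 1.0, -0.0, 0.0]
force: [-1.3, 3.5, 5.5]
grip_width: 0.292
```

Call:
{"name": "send_rows", "arguments": {
  "targets": [
    [0.7,0.9,0,0,0,0,10],
    [1.3,1.8,0,0,0,0,10],
    [2.0,2.7,0,0,0,0,10],
    [2.6,3.6,0,0,0,0,10],
    [3.2,4.6,0,0,0,0,10],
    [3.8,5.5,0,0,0,0,10],
    [3.8,5.5,0,0,0,0,10],
    [3.8,5.5,0,0,0,0,10]
  ]
}}

```text
clock: 16.2
position: [579.3, -119.9, 142.8]
tool_rot: [-0.0, 1.0, -0.0, 0.001]
force: [0.1, 3.2, 5.1]
grip_width: 0.29
```

Call:
{"name": "send_rows", "arguments": {
  "targets": [
    [0.6,1.0,0,0,0,0,10],
    [1.1,1.9,0,0,0,0,10],
    [1.7,2.9,0,0,0,0,10],
    [2.2,3.9,0,0,0,0,10],
    [2.7,4.9,0,0,0,0,10],
    [3.1,5.9,0,0,0,0,10],
    [3.1,5.9,0,0,0,0,10],
    [3.1,5.9,0,0,0,0,10]
  ]
}}

```text
clock: 17.2
position: [582.5, -125.8, 142.8]
tool_rot: [-0.0, 1.0, -0.0, 0.001]
force: [0.9, 3.2, 4.2]
grip_width: 0.29
```

Call:
{"name": "send_rows", "arguments": {
  "targets": [
    [0.5,1.0,0,0,0,0,10],
    [0.9,2.1,0,0,0,0,10],
    [1.3,3.1,0,0,0,0,10],
    [1.7,4.2,0,0,0,0,10],
    [2.1,5.2,0,0,0,0,10],
    [2.4,6.3,0,0,0,0,10],
    [2.4,6.3,0,0,0,0,10],
    [2.4,6.3,0,0,0,0,10]
  ]
}}

```text
clock: 18.2
position: [584.8, -131.9, 142.8]
tool_rot: [-0.0, 1.0, -0.0, 0.0]
force: [1.0, 4.1, 6.1]
grip_width: 0.289
```

Call:
{"name": "send_rows", "arguments": {
  "targets": [
    [0.3,1.1,0,0,0,0,10],
    [0.6,2.1,0,0,0,0,10],
    [0.9,3.2,0,0,0,0,10],
    [1.2,4.3,0,0,0,0,10],
    [1.4,5.4,0,0,0,0,10],
    [1.6,6.5,0,0,0,0,10],
    [1.6,6.5,0,0,0,0,10],
    [1.6,6.5,0,0,0,0,10]
  ]
}}

```text
clock: 19.2
position: [586.2, -137.2, 142.7]
tool_rot: [-0.001, 1.0, -0.0, 0.0]
force: [-0.1, 11.4, 6.8]
grip_width: 0.288
```

Call:
{"name": "send_rows", "arguments": {
  "targets": [
    [-0.3,-1.5,0,0,0,0,10],
    [-0.7,-3.1,0,0,0,0,10],
    [-1.1,-4.7,0,0,0,0,10],
    [-1.6,-6.3,0,0,0,0,10],
    [-2.1,-7.9,0,0,0,0,10],
    [-2.6,-9.4,0,0,0,0,10],
    [-2.6,-9.4,0,0,0,0,10],
    [-2.6,-9.4,0,0,0,0,10]
  ]
}}

```text
clock: 20.2
position: [583.9, -129.5, 142.8]
tool_rot: [0.0, 1.0, -0.0, 0.001]
force: [1.1, 2.9, 5.4]
grip_width: 0.29
```

```bash
sed -i 's/531.2,-149.6/532.0,-148.7/' st.py; python3 st.py
python3 - <<'E'
from arc import *
# turn: 3 turns CCW from 20.6; 24 rows/turn at 15deg, ramps
print(arc(20.6,[4,11,20,30,42,55,68,80]))
E
```

```text
20.2 [ 583.93 -129.48  142.81] [1.13 2.87 5.38] [ 0.36 -0.11  0.02] grip 0.29 r 55.37 ang 20.31 Frad 2.06 Ftan_ccw 2.3
[[-1.5, -3.5], [-4.6, -9.5], [-9.7, -16.4], [-16.6, -23.1], [-26.2, -29.5], [-37.8, -33.9], [-50.1, -35.6], [-61.6, -34.7]]
```

Call:
{"name": "send_rows", "arguments": {
  "targets": [
    [0,0,0,0,0,0,30],
    [0,0,0,0,0,0,36],
    [0,0,0,0,0,0,42],
    [0,0,0,0,0,0,48],
    [0,0,0,0,0,0,54],
    [0,0,0,0,0,0,60],
    [0,0,0,0,0,0,60],
    [0,0,0,0,0,0,60]
  ]
}}

```text
clock: 21.2
position: [583.4, -129.5, 142.3]
tool_rot: [0.0, 1.0, -0.0, -0.0]
force: [-0.5, 0.1, 0.1]
grip_width: 0.601
```

```bash
cat > look.py <<'E'
import sys; from bench import manip; from h import *
exec(open('st.py').read())
ci=manip.camera_info("wrist"); im,d=manip.grab_frame("wrist"); n=sys.argv[1]
cv2.imwrite(f"pics/{n}.png",im[:,:,::-1]); P=cloud(ci,d); i=im.astype(int)
m=(i[...,0]>60)&(i[...,1]<60)&(i[...,2]<60)&(P[...,2]>130)&(P[...,2]<190)&(np.hypot(P[...,0]-532,P[...,1]+149)<85)
T=m&(P[...,2]>176)
(c,rr)=cv2.minEnclosingCircle(P[T][:,:2].astype(np.float32)); print('knobtop',np.array(c),rr,P[T].mean(0),T.sum(),'ang',np.degrees(np.arctan2(c[1]+148.7,c[0]-532)))
b=(P[...,2]>137)&(P[...,2]<146)&(np.hypot(P[...,0]-532,P[...,1]+149)<22)&(i.min(-1)>60)
if b.sum(): print('boss',cv2.minEnclosingCircle(P[b][:,:2].astype(np.float32)),b.sum())
v,u=np.nonzero(m); print('redpx',u.mean(),v.mean(),u.min(),u.max(),v.min(),v.max())
E
python3 look.py w3
```

```text
21.2 [ 583.39 -129.47  142.3 ] [-0.54  0.08  0.1 ] [ 0.08 -0.01 -0.03] grip 0.601 r 54.87 ang 20.51 Frad -0.47 Ftan_ccw 0.26
knobtop [ 585.96 -121.79] 20.672277450561523 [ 584.29 -129.06  179.12] 3411 ang 26.506317362568502
boss ((532.1466064453125, -149.23861694335938), 15.789525985717773) 255
redpx 314.7566948555321 332.2163495419309 226 406 280 385
```

View pics/w3.png

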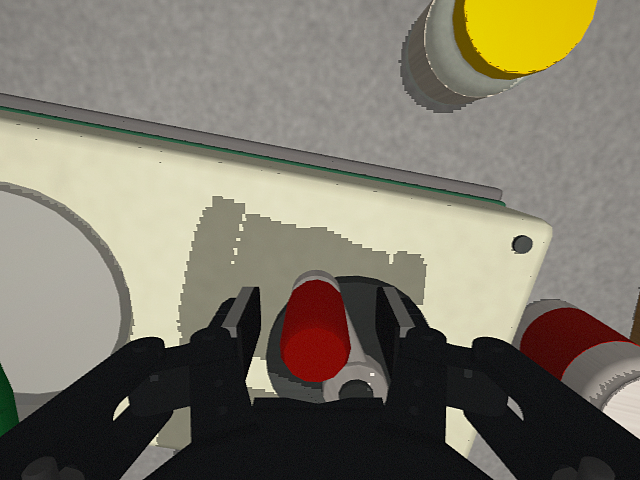

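In the view the released knob top is at about (317,350), with the arm running down and right to the boss at (357,385). I'll isolate the knob blob for a precise angle.

```bash
cat > knob.py <<'E'
from h import *
def knob(im,ci):
    "im BGR; knob top centre in world from red blob: row widths of the top disc and its lower edge"
    i=im.astype(int); m=((i[...,2]>70)&(i[...,1]<45)&(i[...,0]<45)).astype(np.uint8)
    m=cv2.morphologyEx(m,cv2.MORPH_OPEN,np.ones((5,5),np.uint8))
    n,L,S,C=cv2.connectedComponentsWithStats(m); k=1+np.argmax(S[1:,4]); v,u=np.nonzero(L==k)
    vm=v.max(); rows=[(u[v==r].min()+u[v==r].max())/2 for r in range(vm-45,vm-8)]
    uc=np.mean(rows); e=ray(ci,uc,vm+.5,180); return uc,vm,e+[13,0,0],S[k]
E
python3 - <<'E'
from knob import *; from bench import manip
ci=manip.camera_info("wrist"); r=knob(cv2.imread("pics/w3.png"),ci); print(r); p=r[2]
for c in ((532.0,-148.7),(532.1,-149.2),(531.2,-149.6)): print(np.hypot(p[0]-c[0],p[1]-c[1]),np.degrees(np.arctan2(p[1]-c[1],p[0]-c[0])))
E
```

```text
(np.float64(314.55405405405406), np.int64(381), array([ 584.97573913, -129.10118376,  180.        ]), array([ 280,  280,   70,  102, 5677], dtype=int32))
56.48488766240451 20.30237390533787
56.56682952619828 20.81250547854828
57.55025270204445 20.866385551386127
```

Call:
{"name": "send_rows", "arguments": {
  "targets": [
    [0,0,0,0,0,0,50],
    [0,0,0,0,0,0,42],
    [0,0,0,0,0,0,34],
    [0,0,0,0,0,0,26],
    [0,0,0,0,0,0,18],
    [0,0,0,0,0,0,10],
    [0,0,0,0,0,0,10],
    [0,0,0,0,0,0,10]
  ]
}}

```text
clock: 22.25
position: [583.5, -129.4, 142.4]
tool_rot: [0.0, 1.0, -0.0, 0.0]
force: [0.3, 2.7, 2.9]
grip_width: 0.289
```

```bash
python3 st.py
python3 - <<'E'
from arc import *
print(arc(20.6,[4,12,23,35,48,62,76,90]))
for k in (110.6,200.6,290.6,20.6): print(k,arc(k,[11.25*j for j in range(1,9)]))
print(arc(290.6,[13,26,39,52,65,77,87,92]))
E
```

```text
22.25 [ 583.51 -129.45  142.39] [0.27 2.7  2.91] [0.28 0.04 0.03] grip 0.289 r 54.99 ang 20.49 Frad 1.19 Ftan_ccw 2.43
[[-1.5, -3.5], [-5.1, -10.3], [-11.7, -18.6], [-20.4, -26.0], [-31.4, -31.9], [-44.4, -35.2], [-57.8, -35.3], [-70.8, -32.1]]
110.6 [[-9.7, 4.8], [-18.2, 11.3], [-25.3, 19.4], [-30.7, 28.8], [-34.2, 39.0], [-35.6, 49.7], [-34.9, 60.4], [-32.1, 70.8]]
200.6 [[4.8, 9.7], [11.3, 18.2], [19.4, 25.3], [28.8, 30.7], [39.0, 34.2], [49.7, 35.6], [60.4, 34.9], [70.8, 32.1]]
290.6 [[9.7, -4.8], [18.2, -11.3], [25.3, -19.4], [30.7, -28.8], [34.2, -39.0], [35.6, -49.7], [34.9, -60.4], [32.1, -70.8]]
20.6 [[-4.8, -9.7], [-11.3, -18.2], [-19.4, -25.3], [-28.8, -30.7], [-39.0, -34.2], [-49.7, -35.6], [-60.4, -34.9], [-70.8, -32.1]]
[[11.1, -5.7], [20.6, -13.7], [28.1, -23.7], [33.1, -35.0], [35.5, -47.3], [35.2, -58.8], [33.1, -68.1], [31.4, -72.6]]
```

Run:
```python
from knob import *; from bench import manip
ci=manip.camera_info("wrist"); im,_=manip.grab_frame("wrist"); cv2.imwrite("pics/w4.png",im[:,:,::-1])
for n in ("w2","w3","w4"): 
    r=knob(cv2.imread(f"pics/{n}.png"),ci); print(n,r[:2],r[2],r[3])
```

```text
w2 (np.float64(317.5135135135135), np.int64(380)) [ 585.41439449 -130.14175031  180.        ] [ 284  279   68  102 5537]
w3 (np.float64(314.55405405405406), np.int64(381)) [ 584.99446456 -129.08462933  180.        ] [ 280  280   70  102 5677]
w4 (np.float64(317.4054054054054), np.int64(380)) [ 585.41437159 -130.10315607  180.        ] [ 284  279   68  102 5574]
```

Call:
{"name": "send_rows", "arguments": {
  "targets": [
    [-1.5,-3.5,0,0,0,0,10],
    [-5.1,-10.3,0,0,0,0,10],
    [-11.7,-18.6,0,0,0,0,10],
    [-20.4,-26.0,0,0,0,0,10],
    [-31.4,-31.9,0,0,0,0,10],
    [-44.4,-35.2,0,0,0,0,10],
    [-57.8,-35.3,0,0,0,0,10],
    [-70.8,-32.1,0,0,0,0,10]
  ]
}}

```text
clock: 23.3
position: [511.7, -97.2, 142.4]
tool_rot: [-0.0, 1.0, -0.0, 0.0]
force: [5.2, -1.4, 2.3]
grip_width: 0.285
```

```bash
python3 st.py
```

```text
23.3 [511.66 -97.17 142.41] [ 5.18 -1.45  2.32] [-0.4  -0.93  0.02] grip 0.285 r 55.4 ang 111.54 Frad -3.25 Ftan_ccw -4.28
```

Call:
{"name": "send_rows", "arguments": {
  "targets": [
    [-9.7,4.8,0,0,0,0,10],
    [-18.2,11.3,0,0,0,0,10],
    [-25.3,19.4,0,0,0,0,10],
    [-30.7,28.8,0,0,0,0,10],
    [-34.2,39.0,0,0,0,0,10],
    [-35.6,49.7,0,0,0,0,10],
    [-34.9,60.4,0,0,0,0,10],
    [-32.1,70.8,0,0,0,0,10]
  ]
}}

```text
clock: 24.3
position: [480.0, -168.6, 142.2]
tool_rot: [-0.0, 1.0, -0.0, -0.001]
force: [2.5, 6.3, 4.7]
grip_width: 0.287
```

```bash
python3 st.py
```

```text
24.3 [ 479.98 -168.6   142.15] [2.51 6.31 4.74] [ 1.08 -0.73  0.01] grip 0.287 r 55.69 ang -159.07 Frad -4.6 Ftan_ccw -5.0
```

Call:
{"name": "send_rows", "arguments": {
  "targets": [
    [4.8,9.7,0,0,0,0,10],
    [11.3,18.2,0,0,0,0,10],
    [19.4,25.3,0,0,0,0,10],
    [28.8,30.7,0,0,0,0,10],
    [39.0,34.2,0,0,0,0,10],
    [49.7,35.6,0,0,0,0,10],
    [60.4,34.9,0,0,0,0,10],
    [70.8,32.1,0,0,0,0,10]
  ]
}}

```text
clock: 25.3
position: [550.5, -200.9, 142.0]
tool_rot: [-0.0, 1.0, -0.0, -0.001]
force: [-4.1, -0.2, 6.8]
grip_width: 0.288
```

```bash
python3 st.py
```

```text
25.3 [ 550.47 -200.85  142.01] [-4.11 -0.23  6.8 ] [0.41 0.83 0.02] grip 0.288 r 55.33 ang -70.49 Frad -1.15 Ftan_ccw -3.95
```

Call:
{"name": "send_rows", "arguments": {
  "targets": [
    [9.7,-4.8,0,0,0,0,10],
    [18.2,-11.3,0,0,0,0,10],
    [25.3,-19.4,0,0,0,0,10],
    [30.7,-28.8,0,0,0,0,10],
    [34.2,-39.0,0,0,0,0,10],
    [35.6,-49.7,0,0,0,0,10],
    [34.9,-60.4,0,0,0,0,10],
    [32.1,-70.8,0,0,0,0,10]
  ]
}}

```text
clock: 26.3
position: [583.6, -129.5, 142.4]
tool_rot: [0.0, 1.0, -0.0, 0.0]
force: [3.4, -3.5, 2.9]
grip_width: 0.292
```

```bash
python3 st.py
```

```text
26.3 [ 583.56 -129.53  142.36] [ 3.38 -3.49  2.91] [-0.67 -0.29  0.  ] grip 0.292 r 55.01 ang 20.39 Frad 1.95 Ftan_ccw -4.45
```

One turn is done and the forces are well-behaved, so I'll repeat the same cycle.

Call:
{"name": "send_rows", "arguments": {
  "targets": [
    [-4.8,-9.7,0,0,0,0,10],
    [-11.3,-18.2,0,0,0,0,10],
    [-19.4,-25.3,0,0,0,0,10],
    [-28.8,-30.7,0,0,0,0,10],
    [-39.0,-34.2,0,0,0,0,10],
    [-49.7,-35.6,0,0,0,0,10],
    [-60.4,-34.9,0,0,0,0,10],
    [-70.8,-32.1,0,0,0,0,10]
  ]
}}

```text
clock: 27.3
position: [511.8, -97.1, 142.3]
tool_rot: [-0.0, 1.0, -0.0, -0.0]
force: [4.3, -2.0, 3.6]
grip_width: 0.288
```

Call:
{"name": "send_rows", "arguments": {
  "targets": [
    [-9.7,4.8,0,0,0,0,10],
    [-18.2,11.3,0,0,0,0,10],
    [-25.3,19.4,0,0,0,0,10],
    [-30.7,28.8,0,0,0,0,10],
    [-34.2,39.0,0,0,0,0,10],
    [-35.6,49.7,0,0,0,0,10],
    [-34.9,60.4,0,0,0,0,10],
    [-32.1,70.8,0,0,0,0,10]
  ]
}}

```text
clock: 28.3
position: [479.8, -168.3, 142.1]
tool_rot: [-0.001, 1.0, -0.0, -0.001]
force: [2.7, 5.2, 4.0]
grip_width: 0.292
```

Call:
{"name": "send_rows", "arguments": {
  "targets": [
    [4.8,9.7,0,0,0,0,10],
    [11.3,18.2,0,0,0,0,10],
    [19.4,25.3,0,0,0,0,10],
    [28.8,30.7,0,0,0,0,10],
    [39.0,34.2,0,0,0,0,10],
    [49.7,35.6,0,0,0,0,10],
    [60.4,34.9,0,0,0,0,10],
    [70.8,32.1,0,0,0,0,10]
  ]
}}

```text
clock: 29.3
position: [550.3, -200.8, 142.1]
tool_rot: [-0.0, 1.0, -0.0, -0.002]
force: [-4.0, -0.4, 7.1]
grip_width: 0.289
```

Call:
{"name": "send_rows", "arguments": {
  "targets": [
    [9.7,-4.8,0,0,0,0,10],
    [18.2,-11.3,0,0,0,0,10],
    [25.3,-19.4,0,0,0,0,10],
    [30.7,-28.8,0,0,0,0,10],
    [34.2,-39.0,0,0,0,0,10],
    [35.6,-49.7,0,0,0,0,10],
    [34.9,-60.4,0,0,0,0,10],
    [32.1,-70.8,0,0,0,0,10]
  ]
}}

```text
clock: 30.3
position: [583.6, -130.1, 142.4]
tool_rot: [0.001, 1.0, -0.0, 0.0]
force: [2.9, -3.2, 4.0]
grip_width: 0.288
```

```bash
python3 st.py; python3 -c "
from arc import *
print(arc(290.6,[11.25,22.5,34,45.5,57,69,80,88]))
print(arc(378.6,[2,3.5,4.5,5.6,5.6]))"
```

```text
30.3 [ 583.61 -130.1   142.42] [ 2.91 -3.25  4.  ] [-0.59 -0.59  0.01] grip 0.288 r 54.86 ang 19.82 Frad 1.64 Ftan_ccw -4.04
[[9.7, -4.8], [18.2, -11.3], [25.5, -19.6], [30.9, -29.2], [34.4, -39.7], [35.6, -51.1], [34.7, -61.6], [32.8, -69.0]]
[[-0.6, -1.8], [-1.2, -3.1], [-1.5, -4.0], [-2.0, -5.0], [-2.0, -5.0]]
```

Call:
{"name": "send_rows", "arguments": {
  "targets": [
    [-4.8,-9.7,0,0,0,0,10],
    [-11.3,-18.2,0,0,0,0,10],
    [-19.4,-25.3,0,0,0,0,10],
    [-28.8,-30.7,0,0,0,0,10],
    [-39.0,-34.2,0,0,0,0,10],
    [-49.7,-35.6,0,0,0,0,10],
    [-60.4,-34.9,0,0,0,0,10],
    [-70.8,-32.1,0,0,0,0,10]
  ]
}}

```text
clock: 31.3
position: [512.1, -97.1, 142.3]
tool_rot: [-0.0, 1.0, -0.0, -0.0]
force: [3.1, 1.3, 5.3]
grip_width: 0.288
```

Call:
{"name": "send_rows", "arguments": {
  "targets": [
    [-9.7,4.8,0,0,0,0,10],
    [-18.2,11.3,0,0,0,0,10],
    [-25.3,19.4,0,0,0,0,10],
    [-30.7,28.8,0,0,0,0,10],
    [-34.2,39.0,0,0,0,0,10],
    [-35.6,49.7,0,0,0,0,10],
    [-34.9,60.4,0,0,0,0,10],
    [-32.1,70.8,0,0,0,0,10]
  ]
}}

```text
clock: 32.3
position: [479.8, -168.1, 142.1]
tool_rot: [-0.001, 1.0, -0.0, -0.001]
force: [3.6, 5.2, 5.0]
grip_width: 0.288
```

Call:
{"name": "send_rows", "arguments": {
  "targets": [
    [4.8,9.7,0,0,0,0,10],
    [11.3,18.2,0,0,0,0,10],
    [19.4,25.3,0,0,0,0,10],
    [28.8,30.7,0,0,0,0,10],
    [39.0,34.2,0,0,0,0,10],
    [49.7,35.6,0,0,0,0,10],
    [60.4,34.9,0,0,0,0,10],
    [70.8,32.1,0,0,0,0,10]
  ]
}}

```text
clock: 33.3
position: [550.3, -200.8, 142.1]
tool_rot: [-0.0, 1.0, -0.0, -0.001]
force: [-4.2, -1.2, 8.1]
grip_width: 0.291
```

Call:
{"name": "send_rows", "arguments": {
  "targets": [
    [9.7,-4.8,0,0,0,0,10],
    [18.2,-11.3,0,0,0,0,10],
    [25.5,-19.6,0,0,0,0,10],
    [30.9,-29.2,0,0,0,0,10],
    [34.4,-39.7,0,0,0,0,10],
    [35.6,-51.1,0,0,0,0,10],
    [34.7,-61.6,0,0,0,0,10],
    [32.8,-69.0,0,0,0,0,10]
  ]
}}

```text
clock: 34.3
position: [584.1, -131.5, 142.4]
tool_rot: [0.0, 1.0, 0.0, 0.0]
force: [2.3, -2.3, 4.3]
grip_width: 0.29
```

Call:
{"name": "send_rows", "arguments": {
  "targets": [
    [-0.6,-1.8,0,0,0,0,10],
    [-1.2,-3.1,0,0,0,0,10],
    [-1.5,-4.0,0,0,0,0,10],
    [-1.8,-4.6,0,0,0,0,10],
    [-2.0,-5.0,0,0,0,0,10],
    [-2.0,-5.0,0,0,0,0,10],
    [-2.0,-5.0,0,0,0,0,10],
    [-2.0,-5.0,0,0,0,0,10]
  ]
}}

```text
clock: 35.3
position: [582.2, -126.6, 142.4]
tool_rot: [0.0, 1.0, -0.0, 0.0]
force: [4.3, -0.8, 5.4]
grip_width: 0.291
```

```bash
python3 st.py
```

```text
35.3 [ 582.24 -126.59  142.41] [ 4.28 -0.85  5.36] [-0.35 -0.68  0.01] grip 0.291 r 54.89 ang 23.76 Frad 3.57 Ftan_ccw -2.5
```

Call:
{"name": "send_rows", "arguments": {
  "targets": [
    [0,0,0,0,0,0,30],
    [0,0,0,0,0,0,38],
    [0,0,0,0,0,0,46],
    [0,0,0,0,0,0,54],
    [0,0,0,0,0,0,60],
    [0.7,1.6,0,0,0,0,60],
    [1.3,3.2,0,0,0,0,60],
    [1.3,3.2,0,0,0,0,60]
  ]
}}

```text
clock: 36.3
position: [583.4, -129.6, 142.3]
tool_rot: [-0.0, 1.0, -0.0, -0.0]
force: [0.4, -0.8, -0.2]
grip_width: 0.601
```

Run:
```python
from knob import *; from bench import manip
ci=manip.camera_info("wrist"); print(manip.get_state()['position']); im,_=manip.grab_frame("wrist"); cv2.imwrite("pics/w5.png",im[:,:,::-1])
for n in ("w3","w5"): 
    r=knob(cv2.imread(f"pics/{n}.png"),ci); print(n,r[:2],r[2],r[3])
```

```text
[ 583.43493925 -129.59581858  142.2593562 ]
w3 (np.float64(314.55405405405406), np.int64(381)) [ 585.022801   -129.25554585  180.        ] [ 280  280   70  102 5677]
w5 (np.float64(315.0810810810811), np.int64(381)) [ 585.0228812 -129.44365    180.       ] [ 281  280   70  102 5660]
```

The final knob position matches the stop reference to within about 0.4°. I'll retreat straight up and check the scene.

Call:
{"name": "send_rows", "arguments": {
  "targets": [
    [0,0,-5,0,0,0,60],
    [0,0,-20,0,0,0,60],
    [0,0,-40,0,0,0,60],
    [0,0,-65,0,0,0,60],
    [0,0,-90,0,0,0,60],
    [0,0,-110,0,0,0,60],
    [0,0,-120,0,0,0,60],
    [0,0,-120,0,0,0,60]
  ]
}}

```text
clock: 37.35
position: [583.6, -129.5, 263.0]
tool_rot: [0.0, 1.0, 0.0, 0.001]
force: [0.9, -0.5, -0.0]
grip_width: 0.604
```

```bash
python3 st.py
python3 - <<'E'
from bench import manip
import cv2,numpy as np
a=manip.grab_frame("scene")[0]; b=manip.grab_frame("side")[0]
cv2.imwrite("pics/fin.png",np.hstack([cv2.resize(x,(400,300)) for x in (a,b)])[:,:,::-1])
E
```

```text
37.35 [ 583.56 -129.48  263.03] [ 0.91 -0.49 -0.01] [ 0.05  0.04 -0.02] grip 0.604 r 55.03 ang 20.44 Frad 0.68 Ftan_ccw -0.78
```

View pics/fin.png

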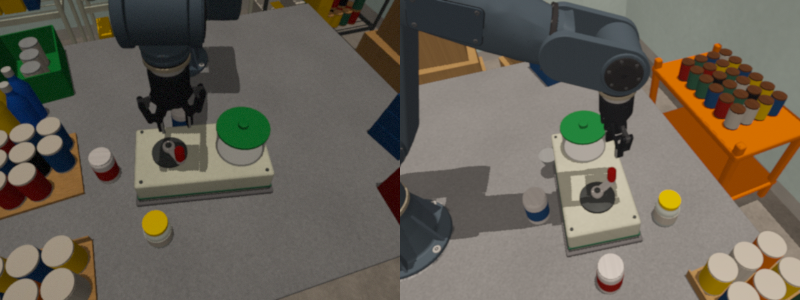

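The gripper is clear above the dispenser, and the red can (103,163), jar (156,227) and blue can (535,205 in the right half) stand where they were. The knob points away from the robot, as expected.

```bash
python3 -c "
from bench import manip
print(manip.job_done())"
```

```text
the job is handed in; nothing more can be done
None
```

I wound the crank clockwise in small steps until it met its closed stop, then counterclockwise three full turns, let go and handed the job in at about 37 s.

- **Stop contact:** the force along the knob's path rose from about 3 N to about 11 N, roughly 0.15 rad of twist, so the crank was not forced. I briefly let go there to record the unloaded arm position, then took the knob again.
- **Three turns:** the force readings taken during the turns stayed at about 4–5 N. After the final release, the wrist camera showed the knob about 0.35 mm (0.4°) short of the recorded stop position, taken from the same tool pose.
- **Disagreement:** on its own, the stop angle came out between about 20.5° and 22.4° (force readings against camera). I relied on the same-pose image comparison instead, which does not depend on that difference.
- **Surroundings:** after the gripper backed off, the cans and jar looked unmoved in the final pictures by eye (I did not measure them), and nothing was touching the tool.

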